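Set the suction collar and start the extractor

ROBOT

A 7-joint arm with a two-finger parallel gripper is mounted at the origin on a cart in front of the work surface, level with it; the furniture and walls round the work are solid. World frame = base frame: x ahead of the robot, y to its left, z up, the work surface at z = 0. Lengths are in m, angles in rad, forces in N, time in s.
With the tool pointing down it reaches from about 0.4 to 0.875 m from the base axis. Payload 6.5 kg.
Tool frame: the origin (TCP) lies on the centre line of the jaws, within the pads' length; the fingertips stand 25 mm ahead of it and the grasp point (between the pads) lies 6 mm ahead of it; z points along the fingers, y is the direction in which the jaws open and shut (so a half turn about z gives the same grasp; the last joint's range is limited). The gripper opens to 85 mm and grips with 20 to 120 N. Pads are 22 mm wide; open, the fingers measure 114 mm over their backs; the gripper's body (76 mm by 85 mm) begins 54 mm behind the grasp point. The pads swing forward as they close: fully open they stand 13 mm farther back than shut.
Start: joints at [1.046, 0.536, -0.004, 1.538, 0.003, 1.067, -0.071], TCP at [0.288, -0.583, 0.235] pointing down, gripper open.
Joint ranges: [-2.7, 2.7], [-0.37, 2.16], [-1.27, 1.26], [0.24, 2.4], [-1.31, 4.45], [0.19, 1.91], [-2.76, 2.76]. Speed limits (rad/s): [2.39, 2.39, 3.14, 3.14, 3.14, 3.14, 3.14].

INTERFACE

Orientations are given as a unit quaternion [x, y, z, w].
In Python, from cell import r, eyes gives the robot as it stands.
- The arm moves only by the tool drive_tool, never from a script. Its argument "series" is a list of rows, each a list of 6 numbers: the shift along the tool's x, y, z in cm, then the turn, a rotation vector about the tool's x, y, z in rad. A call has 1 to 5 rows; each row is the pose to reach, as a shift and turn from the pose commanded when the call began, along the tool's axes at that moment; what a row does not reach only later rows make up. A row lasts 1/8 s, in which the tool goes at most 62.5 mm and 10.7 degrees, less where a joint would pass 70% of its speed; a pose out of reach is approached as far as the arm can. A call with a gripper value outside its range is refused whole. "hand" is the opening, from 0 (shut) to 1 (fully open), set as the call begins (left out, the last holds). The fingers move at their own pace and stop on an object; "squeeze" is the grip in N (left out, the last holds). Time passes only in rows, so rows that repeat a pose let the fingers close. It gives the time, the measured TCP pose, the force and the opening at its end, in the units of the state.
- r.get_state(): the state, without advancing time (a new reading comes with each control period).
- eyes.snapshot(name): name is "scene" or "top" or "wrist"; returns the picture (480x640x3 uint8, blue, green, red); there is no depth.
- eyes.camera_params(name): a dict with "mtx" (3x3 intrinsics, pixels), "rvec" (rotation vector, rad) and "tvec" (3), from world to camera coordinates, as OpenCV has them. Camera axes: x right, y down, z forward; pixel columns grow to the right and rows downward; lengths in m; the calibration is good to about 2 mm. The wrist camera is an equidistant fisheye: a pixel r from the principal point sees the ray r / f radians off the axis. A picture is of the moment at which its call begins: read the wrist's pose just before it. camera_params takes no time and is no camera call; for the wrist camera it gives the pose at the moment of the call.
- r.job_done(): hands the job in, once; it reports no verdict.
The state is a dict: "time_s": time; "joints": joint angles; "qvel": joint speeds; "joint_efforts": joint torques, N m; "position": TCP position; "tcp_rot": TCP orientation; "ft_force": force on the tool from outside, world axes, zero at the start; "ft_torque": the same for the moment, N m; "opening": opening from 0.0 (shut) to 1.0 (fully open).
Only numpy, scipy, OpenCV 4.12 (cv2) and the standard library are available. Lean on these libraries where they do the work, as an engineer would, in place of code of your own. Each camera call takes 0.05 s, during which the arm holds its last target.

TASK

Before the sanding starts, set the bench's dust suction: turn the black collar by its yellow lever until the lever clicks in at the red pin and points to it. Then press the green start button on the grey box fully down and let it go, leaving the collar at the red pin. Do not shift the tape measure, wooden block, tape roll or sample jar that lie about.

Things in the scene. Friction and masses are not known exactly. Their poses are not given: they have to be found in the camera images.
- port: Suction port fixed to the table: grey round flange 190 mm in diameter and 12 mm thick, with an upright fixed aluminium barrel 72 mm in diameter (76 mm at its lip) on its centre, whose mouth is 100 mm above the table. Origin: centre of the flange's underside, on the axis; z up; x from the axis away from the middle of the scale. White ticks on the flange, 20 degrees apart, mark the nine clicks.
- collar (a joint): Turning of the black collar (92 mm in diameter, 40 to 68 mm above the table) round the barrel, rad; grows anticlockwise seen from above; at 0 the lever points along the port's -x. End stops at -1.48 and 1.48. It clicks in every 20 degrees (0, +-0.349, +-0.698, +-1.047, +-1.396); to leave a click takes about 4 to 6 N sideways at the post, and past the half way (10 degrees) it springs on into the next click by itself. It stays where it clicks in.
- lever_post (a point): Centre of the top of the yellow round upright post on the collar's lever, 60 mm from the port's axis and 118 mm above the table (the highest point of the port). The post is 14 mm in diameter and stands free from 64 mm up to its top; below it the 18 mm wide lever joins the collar at 48 to 60 mm above the table.
- pointer (a point): Point on the lever's line 10 mm beyond the lever's pointed tip, 82 mm from the port's axis and 54 mm above the table: it stands over a pin when the lever points to that pin.
- pin_red: Red pin, 14 mm in diameter, 14 mm high, fixed on the flange of the suction port 82 mm from the port's axis. Origin: centre of its underside, 12 mm above the table. This is the setting wanted. The four pins stand at the clicks -80, -40, +40 and +80 degrees of the collar, in any order of colours.
- pin_blue: Blue pin, 14 mm in diameter, 14 mm high, fixed on the flange of the suction port 82 mm from the port's axis. Origin: centre of its underside, 12 mm above the table.
- pin_green: Green pin, 14 mm in diameter, 14 mm high, fixed on the flange of the suction port 82 mm from the port's axis. Origin: centre of its underside, 12 mm above the table.
- pin_white: White pin, 14 mm in diameter, 14 mm high, fixed on the flange of the suction port 82 mm from the port's axis. Origin: centre of its underside, 12 mm above the table.
- switch_box: Grey switch box fixed to the table, 100 x 90 x 40 mm, with a yellow top plate and the green start button in the middle of its top. Origin: centre of its underside.
- start_button_top (a point): Centre of the top of the round green button, 36 mm in diameter, 63 mm above the table when released and 10 mm proud of the black surround (52 mm in diameter); pressed straight down.
- start_button (a joint): Travel of the button, m: 0 released, 0.006 fully down. It springs back; fully down takes about 5 N.
- tape_measure: Yellow and black tape measure, 35 x 89 x 63 mm, loose; origin under its centre. To be left alone.
- wood_block: Wooden block, 45 x 96 x 35 mm, loose; origin under its centre. To be left alone.
- tape_roll: Roll of masking tape lying flat, 104 mm in diameter, 25 mm high, loose; origin under its centre. To be left alone.
- sample_jar_3: Clear sample jar with a dark blue lid, 54 mm in diameter, 70 mm high, loose; origin under its centre. To be left alone.
Things that resemble listed ones, but are neither listed nor needed, are in the scene too. Leave any turquoise look-alike of the port alone.

How it is judged:
On the way, in this order (a step that is already met when the one before it is completed fails the run):
1. the collar's lever points to the red pin and rests there (horizontal distance between pointer and pin_red below 0.009 m and velocity of joint collar between -0.05 and 0.05 rad/s), for 0.3 s.
2. the start button is pressed fully down while the lever points to the red pin (horizontal distance between pointer and pin_red below 0.009 m and value of joint start_button above 0.0048 m), for 0.05 s.
At the end, for the whole second after the job is handed in: The collar rests with its lever pointing to the red pin (the pointer within 9 mm of the pin, seen from above), and the start button, pressed at least 4.8 mm down after the collar was set, has come up again (all of step 1 and value of joint start_button below 0.0015 m); the robot touches nothing.
It fails at once if the tape measure is shifted by more than 30 mm (distance of tape_measure from where it was at the start of the episode above 0.03 m).
It fails at once if the wooden block is shifted by more than 30 mm (distance of wood_block from where it was at the start of the episode above 0.03 m).
It fails at once if the tape roll is shifted by more than 30 mm (distance of tape_roll from where it was at the start of the episode above 0.03 m).
It fails at once if the sample jar is shifted by more than 30 mm (distance of sample_jar_3 from where it was at the start of the episode above 0.03 m).
It also fails if it takes over 54 s, if anything falls off the work surface, if the arm or the gripper's body presses on something with over 40 N, if the wrist force passes 120 N, or if a joint passes its speed limit or range.

## Working session

There is one attempt and no reset: what is moved stays moved. The work goes in short steps, Python scripts to look and compute and a tool call to move; the robot and the scene stay as the last step left them, time stands still between calls to the robot, and variables do not carry over. Pictures are saved under pics/ and viewed, and the job is handed in when it is done.

Besides the shell and the picture viewer there is one more tool, called after "Emit:" as name([rows], argument=value, ...), one row to a line, values as JSON. drive_tool: Moves the arm, as the interface text tells. Its arguments: {"type":"object","properties":{"series":{"type":"array"},"hand":{"type":"number"},"squeeze":{"type":"number"}},"required":["series"]}

```bash
mkdir -p pics; ls; python3 - <<'E'
from cell import r,eyes
import cv2
for n in("scene","top","wrist"):
    cv2.imwrite(f"pics/{n}0.png",eyes.snapshot(n))
s=r.get_state();print(s['time_s'],s['position'],s['tcp_rot'],s['opening'])
for n in("scene","top","wrist"): print(eyes.camera_params(n))
E
```

```text
pics
0.15 [ 0.28763398 -0.58233843  0.23417839] [ 9.73800518e-01  2.27402843e-01 -2.11056848e-04 -6.73190797e-04] 1.0012524585365972
{'mtx': array([[580.28019699,   0.        , 321.9859875 ],
       [  0.        , 580.28019699, 241.33314482],
       [  0.        ,   0.        ,   1.        ]]), 'rvec': array([ 0.98741788, -2.14262725,  1.3254623 ]), 'tvec': array([0.43724441, 0.29014149, 1.40600785])}
{'mtx': array([[546.33318807,   0.        , 324.48093976],
       [  0.        , 546.33318807, 240.28071805],
       [  0.        ,   0.        ,   1.        ]]), 'rvec': array([ 2.22145914, -2.1618303 ,  0.05980653]), 'tvec': array([0.02348825, 0.61895105, 1.51104281])}
{'mtx': array([[371.64829954,   0.        , 316.23362746],
       [  0.        , 371.64829954, 234.39510261],
       [  0.        ,   0.        ,   1.        ]]), 'rvec': array([-2.44446383,  1.52065657,  0.23134274]), 'tvec': array([-0.64945848, -0.03860545,  0.38100898])}
```

View pics/scene0.png

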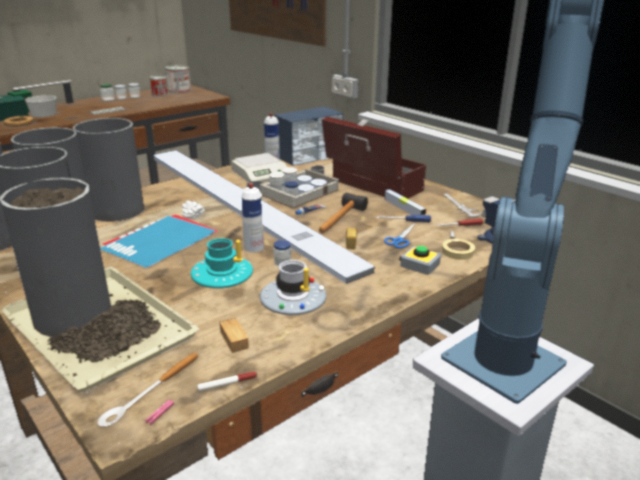

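View pics/top0.png

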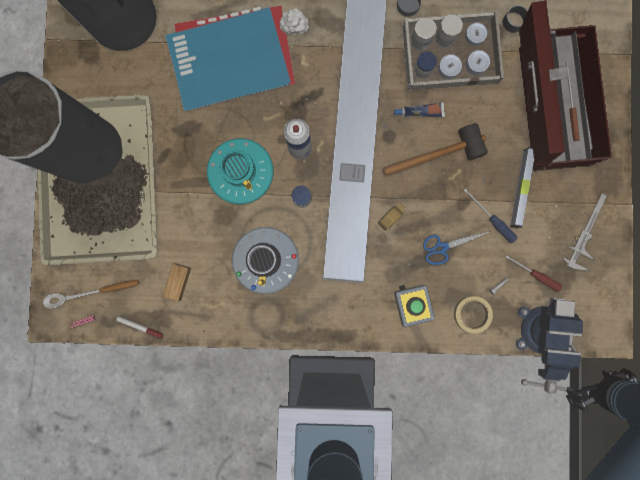

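View pics/wrist0.png

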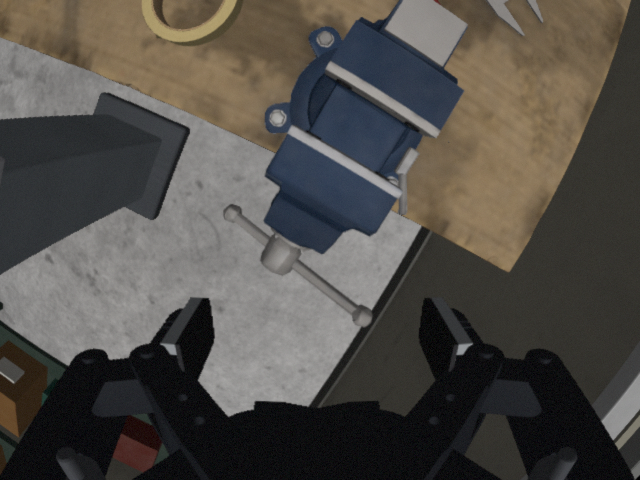

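The top view shows the port near (265,260), with pins green (238,274), blue (253,287), white (290,276) and red (294,256). The yellow post is near (262,282) and the button near (416,307).

```bash
cat > h.py <<'E'
import numpy as np,cv2
from cell import r,eyes
def ray(n,uv,P=None):
    P=P or eyes.camera_params(n)
    R=cv2.Rodrigues(P['rvec'])[0];C=-R.T@P['tvec']
    if n=='wrist': 
        K=P['mtx'];d=cv2.fisheye.undistortPoints(np.array([[uv]],float),K,np.zeros(4))[0,0]
    else: d=cv2.undistortPoints(np.array([[uv]],float),P['mtx'],None)[0,0]
    return C,R.T@np.array([d[0],d[1],1])
def plane(n,uv,z,P=None):
    C,d=ray(n,uv,P);return (C+d*(z-C[2])/d[2])
def blobs(im,lo,hi,box,amin=6):
    x0,y0,x1,y1=box
    m=cv2.inRange(cv2.cvtColor(im,cv2.COLOR_BGR2HSV),lo,hi)
    k=np.zeros_like(m);k[y0:y1,x0:x1]=m[y0:y1,x0:x1]
    n,_,st,c=cv2.connectedComponentsWithStats(k)
    return [(c[i].round(1),st[i,4],st[i,:4]) for i in range(1,n) if st[i,4]>=amin]
E
python3 - <<'E'
from h import *
im=cv2.imread('pics/top0.png');B=(228,222,305,300)
P=eyes.camera_params('top')
for nm,lo,hi,z in [('red',(0,120,80),(8,255,255),.026),('red2',(170,120,80),(180,255,255),.026),('blue',(105,100,60),(130,255,255),.026),('green',(45,80,60),(85,255,255),.026),('yel',(18,120,100),(35,255,255),.118),('white',(0,0,205),(180,40,255),.026)]:
    for c,a,s in blobs(im,lo,hi,B,4): print(nm,c,a,s,plane('top',c,z,P).round(4))
for c,a,s in blobs(im,(45,80,60),(85,255,255),(395,285,440,330)): print('btn',c,a,plane('top',c,.063,P).round(4))
# flange outline
g=cv2.cvtColor(im,cv2.COLOR_BGR2HSV)
m=cv2.inRange(g,(0,0,110),(180,30,255));k=np.zeros_like(m);k[222:300,225:305]=m[222:300,225:305]
c=max(cv2.findContours(k,0,2)[0],key=cv2.contourArea);e=cv2.fitEllipse(cv2.convexHull(c));print('fl',e,plane('top',e[0],.012,P).round(4))
a=cv2.resize(im[215:305,220:310],(540,540),interpolation=cv2.INTER_CUBIC)
b=cv2.resize(cv2.imread('pics/scene0.png')[245:320,250:335],(612,540),interpolation=cv2.INTER_CUBIC)
cv2.imwrite('pics/za.png',a);cv2.imwrite('pics/zb.png',b)
for n,uv in dict(jar=(302,196),block=(177,282),roll=(474,315),tm=(391,217)).items(): print(n,plane('top',uv,.03,P).round(3))
E
```

```text
red [293.6 255.6] 13 [292 254   4   4] [0.5727 0.1249 0.026 ]
blue [253.1 287.3] 18 [251 285   5   5] [0.4819 0.2343 0.026 ]
green [238.3 273.5] 14 [237 272   4   4] [0.5189 0.2767 0.026 ]
yel [261.3 280.1] 46 [258 276   8   9] [0.5042 0.2016 0.118 ]
white [289.2 275.6] 5 [288 275   3   2] [0.5169 0.1354 0.026 ]
btn [416.2 306.2] 133 [ 0.4443 -0.2118  0.063 ]
fl ((265.0159606933594, 260.1158447265625), (66.2847900390625, 67.08219146728516), 32.393959045410156) [0.5582 0.2054 0.012 ]
jar [0.739 0.106 0.03 ]
block [0.491 0.445 0.03 ]
roll [ 0.423 -0.377  0.03 ]
tm [ 0.687 -0.143  0.03 ]
```

View pics/za.png

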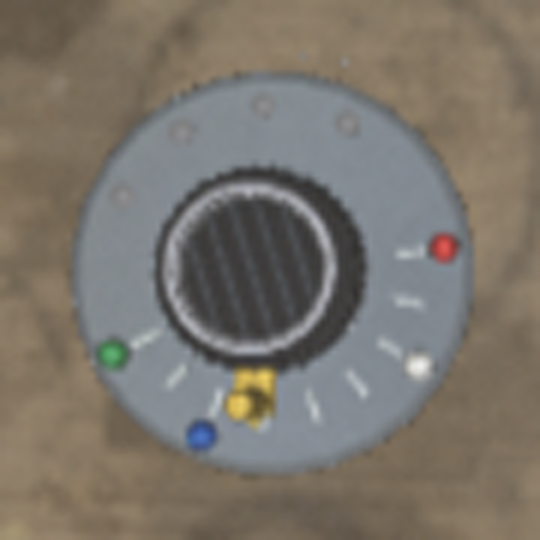

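View pics/zb.png

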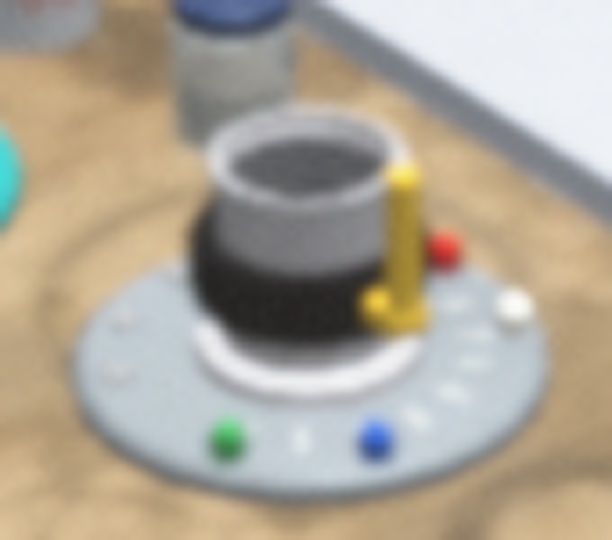

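The red pin is at the far anticlockwise end (+80°). Counting ticks, the lever is at about −20°, so it needs five clicks (+100°). I'll refine the axis by fitting the pins and triangulating the post.

```bash
python3 - <<'E'
from h import *
from scipy.optimize import least_squares
a=np.radians([80,-40,-80,40]);pts=np.array([[.5727,.1249],[.4819,.2343],[.5189,.2767],[.5169,.1354]])
def f(p): 
    t=p[2]+np.pi+a
    return (p[:2]+.082*np.c_[np.cos(t),np.sin(t)]-pts).ravel()
s=least_squares(f,[.557,.205,.35]);print(s.x,np.degrees(s.x[2]),(s.fun*1e3).round(1))
im=cv2.imread('pics/scene0.png')
P=eyes.camera_params('scene')
for c,A,st in blobs(im,(18,120,100),(35,255,255),(295,260,315,295)):print(c,A,st)
for k in(-40,-20,0,20): 
    t=s.x[2]+np.pi+np.radians(k);X=[s.x[0]+.06*np.cos(t),s.x[1]+.06*np.sin(t),.118]
    for n in('scene','top'):
        Q=eyes.camera_params(n);print(k,n,np.round(X,4),cv2.projectPoints(np.array([X]),Q['rvec'],Q['tvec'],Q['mtx'],None)[0].ravel().round(1))
E
```

```text
[0.55892964 0.20565145 0.33939612] 19.445965465076288 [-0.3 -0.1  0.2  0.1 -0.3  0.4  0.3 -0.4]
[305.  281.2] 123 [300 269   9  22]
-40 scene [0.5027 0.2267 0.118 ] [299. 270.]
-40 top [0.5027 0.2267 0.118 ] [251.7 280.4]
-20 scene [0.4989 0.2062 0.118 ] [305.8 268.2]
-20 top [0.4989 0.2062 0.118 ] [259.5 282.1]
0 scene [0.5024 0.1857 0.118 ] [310.8 265.3]
0 top [0.5024 0.1857 0.118 ] [267.4 281. ]
20 scene [0.5126 0.1675 0.118 ] [313.5 261.9]
20 top [0.5126 0.1675 0.118 ] [274.5 277.2]
```

Emit:
drive_tool([
  [2,-2,-4,0,0,0],
  [6,-7,-5,0,0,0],
  [10,-11,-5,0,0,0],
  [14,-15.5,-5,0,0,0],
  [18,-20,-5,0,0,0],
], hand=0.6, squeeze=30)

```text
time_s: 0.78
position: [0.3609, -0.3217, 0.2849]
tcp_rot: [0.974, 0.227, 0.0, 0.0]
ft_force: [1.5, -0.1, -0.4]
opening: 0.602
```

Emit:
drive_tool([
  [4,-4.6,0,0,0,0],
  [8,-9.2,0,0,0,0],
  [12,-13.8,0,0,0,0.15],
  [16,-18.4,0,0,0,0.3],
  [20,-23,0,0,0,0.46],
])

```text
time_s: 1.4
position: [0.4344, -0.0446, 0.285]
tcp_rot: [1.0, 0.012, 0.0, 0.0]
ft_force: [0.4, -1.1, -0.0]
opening: 0.602
```

```bash
python3 - <<'E'
from h import *
s=r.get_state();print(s['time_s'],s['position'],s['tcp_rot'],s['joints'])
E
```

```text
1.4 [ 0.43439136 -0.04460924  0.28495622] [9.99926479e-01 1.21244880e-02 1.21119328e-04 1.36567390e-04] [ 0.30916822  0.12566811 -0.33508954  1.99752379  0.04854769  1.02560642
 -1.59519738]
```

Emit:
drive_tool([
  [1.5,-5.8,0,0,0,0],
  [3,-11.6,0,0,0,0],
  [4.5,-17.5,0,0,0,0],
  [6.1,-23.4,2,0,0,0],
  [6.1,-23.4,6,0,0,0],
])

```text
time_s: 2.02
position: [0.4895, 0.1954, 0.2255]
tcp_rot: [1.0, 0.018, 0.002, -0.002]
ft_force: [0.2, -1.6, 0.1]
opening: 0.595
```

```bash
python3 - <<'E'
from h import *
s=r.get_state();print(s['time_s'],s['position'],s['tcp_rot'],s['joints'])
P=eyes.camera_params('wrist');im=eyes.snapshot('wrist');cv2.imwrite('pics/w1.png',im)
for c,a,st in blobs(im,(18,120,100),(35,255,255),(0,0,640,480),30):print(c,a,st,plane('wrist',c,.118,P).round(4))
E
```

```text
2.025 [0.4894563  0.1953921  0.22549889] [ 0.99983788  0.01775163  0.0018704  -0.00236415] [-0.0813039   0.37744496 -0.47589313  1.85514539  0.205929    0.95210658
 -2.18301555]
[629.2  60.4] 681 [614  36  26  45] [ 0.6533 -0.0667  0.118 ]
[302.6 194.5] 244 [292 187  21  24] [0.5163 0.2057 0.118 ]
[298.5 221.2] 235 [290 213  18  17] [0.4974 0.208  0.118 ]
[625.8 265. ] 663 [616 234  24  63] [ 0.4684 -0.0999  0.118 ]
```

View pics/w1.png

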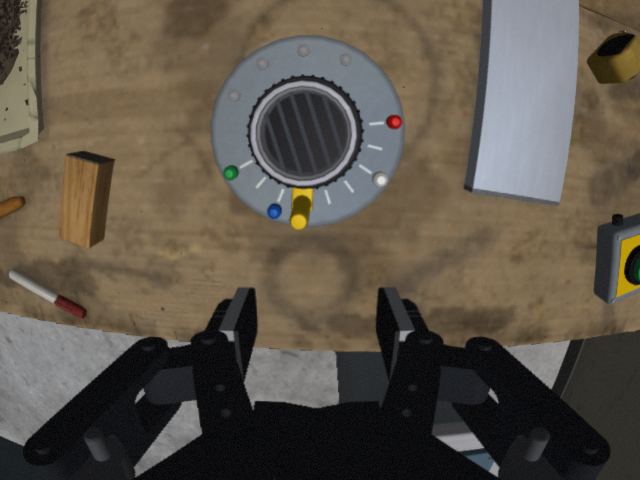

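Emit:
drive_tool([
  [0,0,0,0,0,0],
  [0,0,0,0,0,0],
])

```text
time_s: 2.33
position: [0.4895, 0.1885, 0.2264]
tcp_rot: [1.0, 0.013, 0.001, -0.0]
ft_force: [0.4, -0.7, 0.4]
opening: 0.6
```

Emit:
drive_tool([
  [0.95,-1.8,0,0,0,0.036],
  [0.95,-1.8,5,0,0,0.036],
  [0.95,-1.8,9,0,0,0.036],
  [0.95,-1.8,11.8,0,0,0.036],
  [0.95,-1.8,11.8,0,0,0.036],
])

```text
time_s: 2.95
position: [0.4973, 0.2063, 0.1066]
tcp_rot: [1.0, -0.004, -0.001, 0.001]
ft_force: [-0.5, -0.1, 0.1]
opening: 0.599
```

Emit:
drive_tool([
  [0,0,0,0,0,0],
  [0,0,0,0,0,0],
  [0,0,0,0,0,0],
], hand=0.3)

```text
time_s: 3.32
position: [0.4982, 0.2076, 0.1079]
tcp_rot: [1.0, -0.004, 0.001, -0.0]
ft_force: [-0.1, 1.0, 0.7]
opening: 0.3
```

```bash
python3 - <<'E'
from h import *
s=r.get_state();print(s['time_s'],s['position'],s['tcp_rot'],s['joints'],s['opening'])
P=eyes.camera_params('wrist');im=eyes.snapshot('wrist');cv2.imwrite('pics/w2.png',im)
E
```

```text
3.325 [0.49820906 0.20757472 0.10791591] [ 9.99992349e-01 -3.81104602e-03  8.44982619e-04 -2.51636086e-04] [-0.16595457  0.5629417  -0.40416563  1.9067661   0.31962095  0.73309026
 -2.33223342] 0.2995756597984508
```

View pics/w2.png

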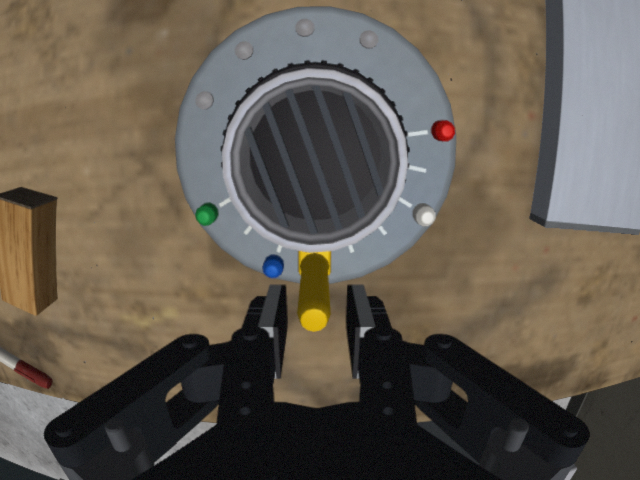

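The post is centred between the pads. I'll grip it and swing along the arc about the axis.

Emit:
drive_tool([
  [0,0,0,0,0,0],
  [0,0,0,0,0,0],
  [0,0,0,0,0,0],
], hand=0, squeeze=30)

```text
time_s: 3.75
position: [0.4977, 0.2083, 0.1074]
tcp_rot: [1.0, -0.003, 0.0, -0.0]
ft_force: [-1.2, 2.2, 5.7]
opening: 0.147
```

Emit:
drive_tool([
  [0.06,0.84,0,0,0,-0.14],
  [0.23,1.65,0,0,0,-0.28],
  [0.52,2.44,0,0,0,-0.42],
  [0.91,3.18,0,0,0,-0.56],
  [1.4,3.86,0,0,0,-0.7],
])

```text
time_s: 4.38
position: [0.5114, 0.1697, 0.1074]
tcp_rot: [0.94, 0.342, 0.001, -0.001]
ft_force: [-1.2, 2.9, 4.1]
opening: 0.142
```

Emit:
drive_tool([
  [0.06,0.84,0,0,0,-0.14],
  [0.23,1.65,0,0,0,-0.28],
  [0.52,2.44,0,0,0,-0.42],
  [0.91,3.18,0,0,0,-0.56],
  [1.4,3.86,0,0,0,-0.7],
])

```text
time_s: 5.0
position: [0.5467, 0.1488, 0.1073]
tcp_rot: [0.766, 0.643, 0.0, -0.0]
ft_force: [-0.5, 2.4, 4.7]
opening: 0.142
```

Emit:
drive_tool([
  [0.06,0.84,0,0,0,-0.14],
  [0.23,1.65,0,0,0,-0.28],
  [0.36,2.05,0,0,0,-0.35],
  [0.36,2.05,0,0,0,-0.35],
  [0.36,2.05,0,0,0,-0.35],
])

```text
time_s: 5.62
position: [0.568, 0.1486, 0.1074]
tcp_rot: [0.644, 0.765, 0.001, 0.0]
ft_force: [-0.2, 1.2, 4.9]
opening: 0.139
```

```bash
python3 - <<'E'
from h import *
s=r.get_state();print(s['time_s'],s['position'],s['tcp_rot'],s['joints'],s['opening'])
d=s['position'][:2]-np.array([.5589,.2057]);print(np.hypot(*d),np.degrees(np.arctan2(d[1],d[0])),'want',19.45+180+80-360)
P=eyes.camera_params('wrist');im=eyes.snapshot('wrist');cv2.imwrite('pics/w3.png',im)
E
```

```text
5.625 [0.56798835 0.14860463 0.10735453] [6.43735606e-01 7.65247597e-01 7.63962911e-04 3.38282739e-05] [ 0.23154469  0.74353926 -0.79780837  1.76675481  0.65570028  0.9170688
 -0.67961535] 0.1394922581365547
0.057814182405447806 -80.95563029530405 want -80.55000000000001
```

View pics/w3.png

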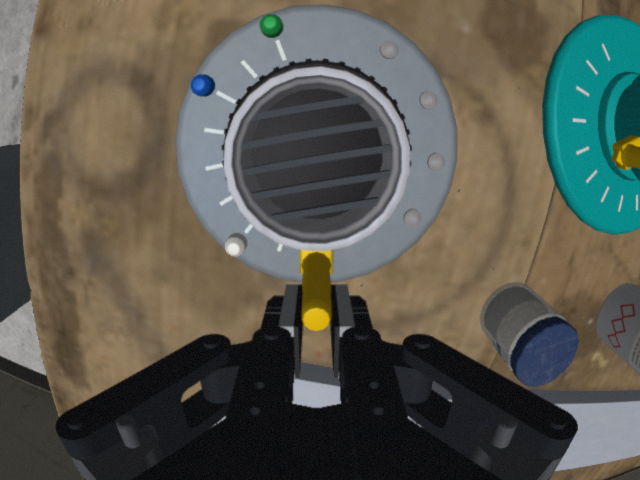

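The lever now covers the red pin and sits at the +80° click. Next I'll open the jaws and lift.

Emit:
drive_tool([
  [0,0,0,0,0,0],
  [0,0,0,0,0,0],
  [0,0,0,0,0,0],
  [0,0,0,0,0,0],
], hand=0.45)

```text
time_s: 6.18
position: [0.5674, 0.1477, 0.1067]
tcp_rot: [0.644, 0.765, -0.0, -0.0]
ft_force: [0.5, 0.1, 0.1]
opening: 0.452
```

Emit:
drive_tool([
  [0,0,-3,0,0,0],
  [0,0,-7,0,0,0],
  [0,0,-11,0,0,0],
  [0,0,-11,0,0,0],
  [0,0,-11,0,0,0],
])

```text
time_s: 6.8
position: [0.5671, 0.1474, 0.2162]
tcp_rot: [0.644, 0.765, -0.001, -0.0]
ft_force: [-1.0, 0.1, -0.7]
opening: 0.45
```

```bash
python3 - <<'E'
from h import *
s=r.get_state();print(s['time_s'],s['position'],s['tcp_rot'],s['joints'],s['opening'])
cv2.imwrite('pics/w4.png',eyes.snapshot('wrist'));t=eyes.snapshot('scene');cv2.imwrite('pics/s4.png',cv2.resize(t[180:340,200:480],(800,457)))
E
```

```text
6.8 [0.56713667 0.14742226 0.21622658] [ 6.43855985e-01  7.65146497e-01 -5.55568087e-04 -2.38042218e-05] [ 0.29794075  0.61255341 -0.89330954  1.69288757  0.5280313   1.09687318
 -0.58482901] 0.449688293111858
```

View pics/w4.png

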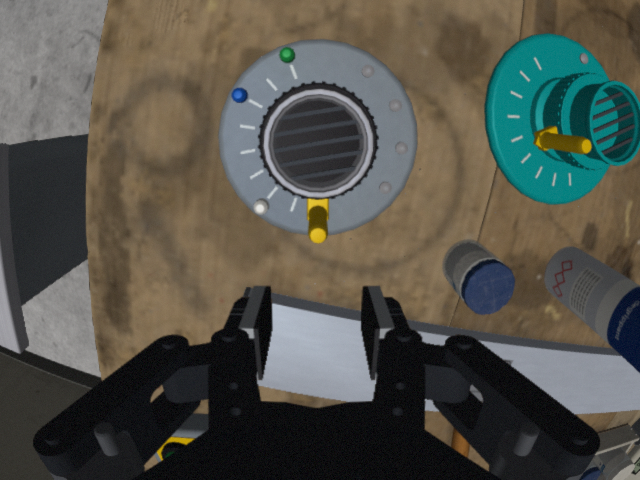

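View pics/s4.png

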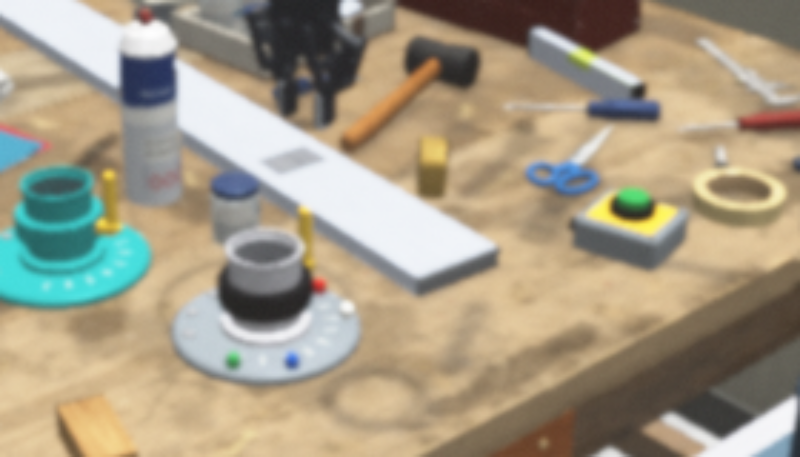

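The lever points at the red pin, and the jar and the look-alike port haven't moved. Next is the button, with the gripper shut.

Emit:
drive_tool([
  [-5,-2.7,0,0,0,0],
  [-10,-5.5,0,0,0,0],
  [-15,-8.2,0,0,0,0],
  [-20,-11,0,0,0,0],
  [-25,-13.7,0,0,0,0],
], hand=0)

```text
time_s: 7.52
position: [0.4738, -0.1236, 0.216]
tcp_rot: [0.644, 0.765, -0.0, -0.001]
ft_force: [-0.0, -0.8, -0.5]
opening: 0.004
```

Emit:
drive_tool([
  [-5,-2.7,0,0,0,0],
  [-8.3,-4.5,3,0,0,0],
  [-8.3,-4.5,8,0,0,0],
  [-8.3,-4.5,8,0,0,0],
  [-8.3,-4.5,8,0,0,0],
])

```text
time_s: 8.15
position: [0.446, -0.2105, 0.1379]
tcp_rot: [0.643, 0.766, 0.0, 0.0]
ft_force: [0.1, -0.1, 0.4]
opening: -0.001
```

```bash
python3 - <<'E'
from h import *
s=r.get_state();print(s['time_s'],s['position'],s['tcp_rot'],s['opening'])
P=eyes.camera_params('wrist');im=eyes.snapshot('wrist');cv2.imwrite('pics/w5.png',im)
for c,a,st in blobs(im,(45,80,60),(85,255,255),(0,0,640,480),200):print(c,a,st,plane('wrist',c,.063,P).round(4))
E
```

```text
8.15 [ 0.44597827 -0.21046507  0.13786052] [6.43129233e-01 7.65757534e-01 4.05344814e-04 1.54642461e-04] -0.0010241944875222064
[311.1 246.6] 2484 [283 220  58  55] [ 0.4424 -0.2105  0.063 ]
```

View pics/w5.png

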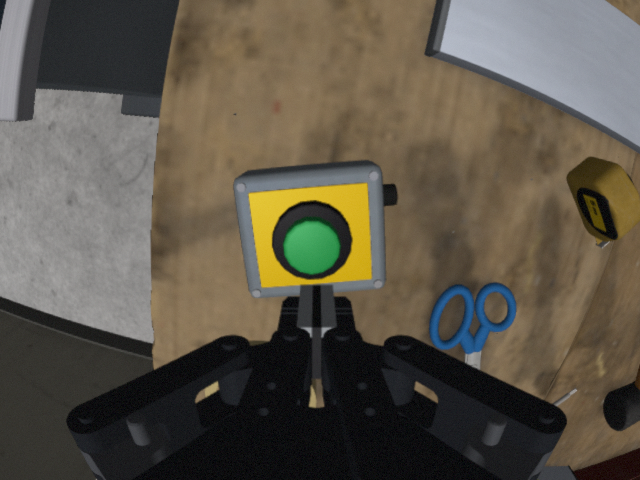

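The button centre comes out at (0.4424,−0.2105), 3.6 mm from the TCP. I'll shift 2.5 mm and press gently.

Emit:
drive_tool([
  [0,-0.25,2.5,0,0,0],
  [0,-0.25,4.7,0,0,0],
  [0,-0.25,5.2,0,0,0],
  [0,-0.25,5.5,0,0,0],
  [0,-0.25,5.7,0,0,0],
])

```text
time_s: 8.82
position: [0.4435, -0.212, 0.0808]
tcp_rot: [0.644, 0.765, 0.0, 0.001]
ft_force: [-0.7, -0.1, 0.5]
opening: 0.001
```

Emit:
drive_tool([
  [0,0,0,0,0,0],
  [0,0,0.1,0,0,0],
  [0,0,0.1,0,0,0],
])

```text
time_s: 9.2
position: [0.4427, -0.2118, 0.079]
tcp_rot: [0.644, 0.765, -0.0, 0.0]
ft_force: [0.6, 1.0, 0.2]
opening: 0.001
```

There's no force although the tips should be at 0.054, so I'll look.

```bash
python3 - <<'E'
from h import *
s=r.get_state();print(s['time_s'],s['position'],s['ft_force'],s['opening'])
im=eyes.snapshot('wrist');t=eyes.snapshot('scene');cv2.imwrite('pics/c6.png',np.hstack([cv2.resize(im[180:400,200:440],(400,367)),cv2.resize(t[215:288,380:460],(400,367),interpolation=cv2.INTER_CUBIC)]))
E
```

```text
9.2 [ 0.4426579  -0.2118271   0.07895248] [0.57151355 0.98048536 0.18002619] 0.0010890117960095222
```

View pics/c6.png

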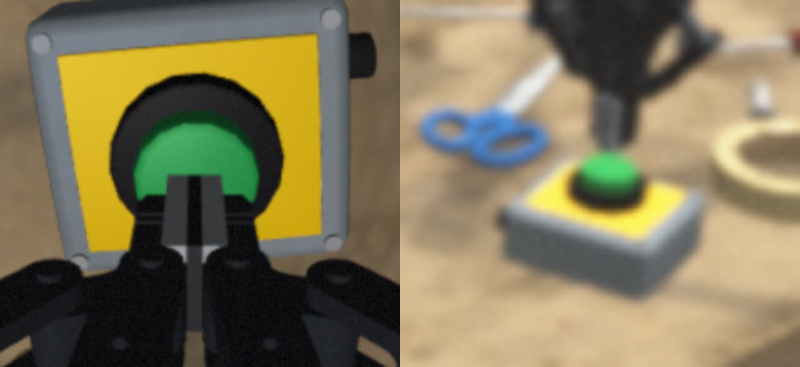

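The tips are over the button but not touching yet. I'll keep going down in small steps.

Emit:
drive_tool([
  [0,0,0.2,0,0,0],
  [0,0,0.4,0,0,0],
  [0,0,0.4,0,0,0],
])

```text
time_s: 9.68
position: [0.4425, -0.2117, 0.0747]
tcp_rot: [0.644, 0.765, -0.0, -0.0]
ft_force: [0.6, 0.5, -0.0]
opening: 0.003
```

Emit:
drive_tool([
  [0,0,0.2,0,0,0],
  [0,0,0.3,0,0,0],
  [0,0,0.3,0,0,0],
])

```text
time_s: 10.05
position: [0.4426, -0.2117, 0.0718]
tcp_rot: [0.644, 0.765, -0.0, -0.0]
ft_force: [0.3, -0.5, -0.2]
opening: -0.002
```

```bash
python3 - <<'E'
from h import *
s=r.get_state();print(s['time_s'],s['position'],s['ft_force'],s['ft_torque'])
im=eyes.snapshot('wrist');t=eyes.snapshot('scene');cv2.imwrite('pics/c7.png',np.hstack([cv2.resize(im[180:400,200:440],(400,367)),cv2.resize(t[215:288,380:460],(400,367),interpolation=cv2.INTER_CUBIC)]))
E
```

```text
10.05 [ 0.44255862 -0.21173306  0.0717754 ] [ 0.32838568 -0.45964518 -0.18651952] [ 0.00214163 -0.00653575  0.03146927]
```

View pics/c7.png

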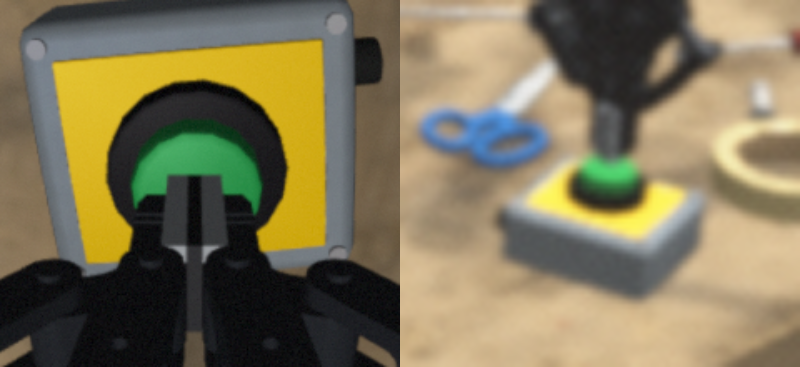

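Emit:
drive_tool([
  [0,0,0.15,0,0,0],
  [0,0,0.3,0,0,0],
  [0,0,0.3,0,0,0],
])

```text
time_s: 10.52
position: [0.4425, -0.2117, 0.0687]
tcp_rot: [0.644, 0.765, -0.0, -0.0]
ft_force: [-0.2, 0.8, 0.5]
opening: -0.004
```

Emit:
drive_tool([
  [0,0,0.1,0,0,0],
  [0,0,0.2,0,0,0],
  [0,0,0.2,0,0,0],
])

```text
time_s: 10.9
position: [0.4427, -0.2118, 0.0669]
tcp_rot: [0.644, 0.765, -0.0, 0.0]
ft_force: [-0.2, -0.3, 0.7]
opening: -0.001
```

Emit:
drive_tool([
  [0,0,0.1,0,0,0],
  [0,0,0.2,0,0,0],
  [0,0,0.2,0,0,0],
])

```text
time_s: 11.28
position: [0.4427, -0.2118, 0.0649]
tcp_rot: [0.644, 0.765, -0.0, 0.0]
ft_force: [-0.4, -0.1, 2.4]
opening: -0.007
```

Emit:
drive_tool([
  [0,0,0.1,0,0,0],
  [0,0,0.2,0,0,0],
  [0,0,0.2,0,0,0],
])

```text
time_s: 11.65
position: [0.4427, -0.2118, 0.0629]
tcp_rot: [0.644, 0.765, -0.0, 0.0]
ft_force: [-0.6, -1.1, 5.0]
opening: 0.004
```

Emit:
drive_tool([
  [0,0,0.1,0,0,0],
  [0,0,0.2,0,0,0],
  [0,0,0.2,0,0,0],
])

```text
time_s: 12.02
position: [0.4427, -0.2118, 0.0612]
tcp_rot: [0.644, 0.765, -0.0, 0.0]
ft_force: [-2.4, 0.2, 8.5]
opening: 0.0
```

Emit:
drive_tool([
  [0,0,0.1,0,0,0],
  [0,0,0.15,0,0,0],
  [0,0,0.15,0,0,0],
])

```text
time_s: 12.4
position: [0.4428, -0.2119, 0.0608]
tcp_rot: [0.644, 0.765, -0.001, 0.0]
ft_force: [-7.4, 1.1, 25.4]
opening: 0.001
```

```bash
python3 - <<'E'
from h import *
s=r.get_state();print(s['time_s'],s['position'],s['ft_force'],s['ft_torque'])
im=eyes.snapshot('wrist');t=eyes.snapshot('scene');cv2.imwrite('pics/c8.png',np.hstack([cv2.resize(im[180:400,200:440],(400,367)),cv2.resize(t[215:288,380:460],(400,367),interpolation=cv2.INTER_CUBIC)]))
E
```

```text
12.4 [ 0.44284217 -0.21185137  0.0608497 ] [-7.35028022  1.12426074 25.39869449] [0.32755199 1.57126745 0.03538711]
```

View pics/c8.png

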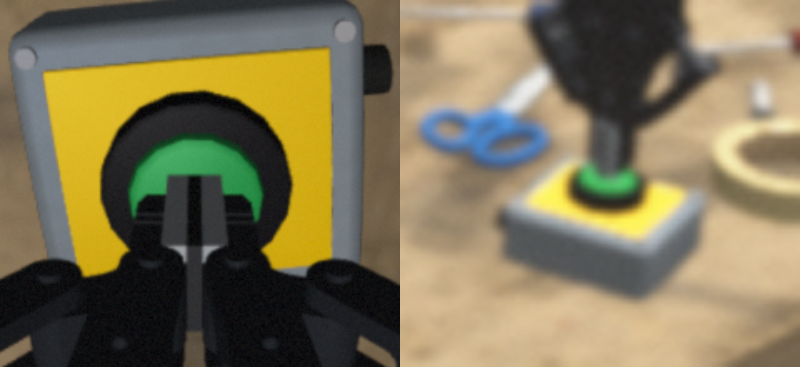

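The force jumped to 25 N with no further travel, about 6 mm after contact, so the button is bottomed. I'll lift clear.

Emit:
drive_tool([
  [0,0,-1,0,0,0],
  [0,0,-4,0,0,0],
  [0,0,-9,0,0,0],
  [0,0,-14,0,0,0],
  [0,0,-16,0,0,0],
])

```text
time_s: 13.12
position: [0.4437, -0.212, 0.2217]
tcp_rot: [0.644, 0.765, 0.0, 0.002]
ft_force: [0.3, -0.2, -0.5]
opening: -0.003
```

Emit:
drive_tool([
  [0,0,0,0,0,0],
  [0,0,0,0,0,0],
  [0,0,0,0,0,0],
])

```text
time_s: 13.5
position: [0.4418, -0.2115, 0.218]
tcp_rot: [0.644, 0.765, -0.0, -0.001]
ft_force: [-0.4, 0.6, 0.3]
opening: 0.002
```

```bash
python3 - <<'E'
from h import *
s=r.get_state();print(s['time_s'],s['position'],s['ft_force'])
im=eyes.snapshot('top');t=eyes.snapshot('scene');cv2.imwrite('pics/c9.png',np.hstack([cv2.resize(im[180:345,165:500],(400,197)),np.zeros((197,1,3),np.uint8)]));cv2.imwrite('pics/d9.png',cv2.resize(t[180:340,200:480],(800,457)));cv2.imwrite('pics/p9.png',cv2.resize(im[215:305,220:310],(540,540),interpolation=cv2.INTER_CUBIC))
for c,a,st in blobs(im,(18,120,100),(35,255,255),(228,222,305,300)):print(c,a,st)
t=np.radians(-80.55);X=np.array([[.5589+.06*np.cos(t),.2057+.06*np.sin(t),.118]])
Q=eyes.camera_params('top');print(cv2.projectPoints(X,Q['rvec'],Q['tvec'],Q['mtx'],None)[0].ravel())
E
```

```text
13.5 [ 0.44181946 -0.21147136  0.21796567] [-0.3742134   0.55924333  0.29293304]
[283.  256.6] 45 [279 254  10   7]
[283.24204477 255.86947881]
```

View pics/d9.png

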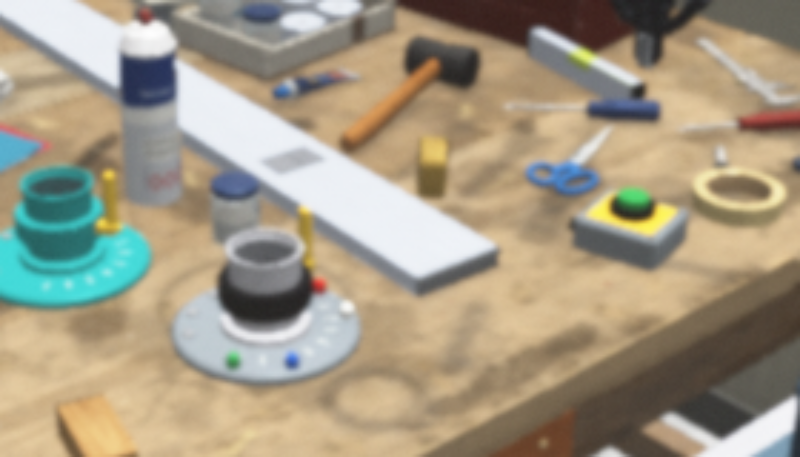

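View pics/p9.png

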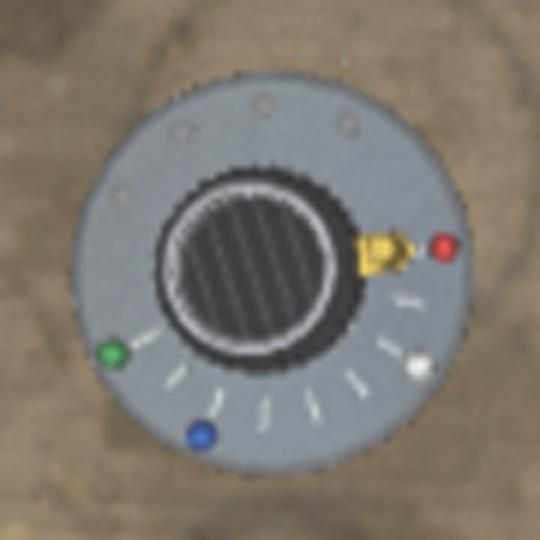

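The lever points at the red pin, the button is up, and the other objects haven't moved.

```bash
python3 -c "
from cell import r
print(r.job_done())"
```

```text
the job is handed in; nothing more can be done
None
```

I set the collar to the red pin, pressed the start button fully and let it go, then handed the job in at about 13.6 s; no verdict was reported.

- **Collar:** I gripped the lever's post and turned it five clicks anticlockwise, from −20° to the red pin at +80°, then let go. In the last top view the lever points straight at the red pin, and the post is within about 1 pixel of its predicted position.
- **Button:** I pressed it with the shut fingertips until it bottomed. The force jumped from 8.5 N to 25 N with almost no further travel, about 6 mm after contact. The last scene view shows it up again.
- **Loose things:** By eye, the jar, wooden block, tape measure and tape roll stand where they were. I did not measure them.
- **Robot at hand-in:** The gripper was about 0.13 m clear above the button, with wrist force below 1 N.

**One disagreement:** the shut fingertips met the button with the TCP about 20 mm lower than the stated 25 mm tip offset predicts. I did not find out why. I went down in small steps, using the force reading and pictures to judge contact instead.

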